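Dock a vial rack at the solvent dispenser by feel and prime it

ROBOT

A 6-joint arm with a two-finger parallel gripper is mounted at the origin on the work surface. World frame = base frame: x ahead of the robot, y to its left, z up, the work surface at z = 0. Lengths are in mm, angles in degrees, forces in N, time in s.
With the tool pointing down it reaches from about 425 to 1125 mm from the base axis. Payload 14.9 kg.
Tool frame: the origin (TCP) lies midway between the tips of the shut fingers; the grasp point (between the pads) lies 19 mm behind it; z points along the fingers, y is the line along which they close (so a half turn about z gives the same grasp; the last joint's range is limited). The gripper opens to 91 mm and grips with 3 to 60 N. Pads are 32 mm wide; open, the fingers measure 118 mm over their backs; the gripper's body (76 mm by 178 mm) begins 60 mm behind the grasp point.
Start: joints at [-71.007, 21.709, 99.362, -0, 58.929, -1.908], TCP at [249.73, -653.952, 213.932] pointing down, gripper open.
Joint ranges: [-158.91, 158.91], [-42.39, 125.64], [0.06, 152.35], [-60.88, 240.88], [17.5, 164.5], [-176.32, 176.32]. Speed limits (degrees/s): [108.29, 108.29, 136.94, 180, 180, 180].

INTERFACE

Orientations are given as [roll, pitch, yaw] about the fixed x, y, z axes, in that order (R = Rz(yaw) Ry(pitch) Rx(roll)).
In Python, from bench import bot, cams gives the robot as it stands.
- The arm moves only by the tool move_arm, never from a script. Its argument "plan" is a list of rows, each an object with "rot": the turn, a rotation vector about the tool's x, y, z in units of 45 degrees (1.0 is 45 degrees), a list of three; "dp": the shift along the tool's x, y, z in units of 0.4 m (1.0 is 0.4 m), a list of three; "grip": the opening, from -1 (shut) to 1 (fully open). A call has 1 to 20 rows; each row is the pose to reach, as a shift and turn from the pose commanded when the call began, along the tool's axes at that moment; what a row does not reach only later rows make up. A row lasts 1/8 s, in which the tool goes at most 62.5 mm and 10.7 degrees, less where a joint would pass 70% of its speed; a pose out of reach is approached as far as the arm can. A call with a number of a shift or a turn outside -1 to 1 is refused whole. A call with a gripper value outside its range is refused whole. The fingers move at their own pace and stop on an object; "newtons" is the grip in N (left out, the last holds). Time passes only in rows, so rows that repeat a pose let the fingers close. It gives the time, the measured TCP pose, the force, the opening and the grip force at its end, in the units of the state.
- bot.observe(): the state, without advancing time (a new reading comes with each control period).
- cams.read_camera(name): name is "scene" or "side" or "wrist"; returns a dict with "img" (480x640x3 uint8, red, green, blue), "z_map" (480x640 float32, mm along the optical axis (not along the pixel's ray), 0 where there is no reading), "camera_matrix" (3x3 intrinsics, pixels), "R" (3x3) and "t" (3): a world point X has camera coordinates R X + t. Camera axes: x right, y down, z forward; pixel columns grow to the right and rows downward; lengths in mm; the calibration is good to about 2 mm. A picture is of the moment at which its call begins.
- bot.job_done(): hands the job in; it is judged then, once.
The state is a dict: "t": time; "joint_pos": joint angles; "qvel": joint speeds; "joint_efforts": joint torques, N m; "tcp_pos": TCP position; "eef_rot": TCP orientation; "ft_force": force on the tool from outside, world axes, zero at the start; "torque": the same for the moment, N m; "gripper_width": finger opening in mm; "grasp_force": force on a finger pad.
Only numpy, scipy, OpenCV 4.12 (cv2) and the standard library are available. Lean on these libraries where they do the work, as an engineer would, in place of code of your own. Each camera call takes 0.05 s, during which the arm holds its last target. There are 200 camera calls.

TASK

Slide the loaded vial rack across the bench, trough end first, squarely up against the dispenser's sprung backstop so that the spout hangs over the wash trough, pressing it home gently by feel. Then push the dispenser's pump cap all the way down and let it come back up, leaving the rack in place and the other glassware alone.

Things in the scene. Friction and masses are not known exactly. Their poses are not given: they have to be found in the camera images.
- rack: Loose white vial rack, 130 (x) x 90 (y) x 40 mm (z), 0.5 to 0.9 kg, sliding with unknown friction; too wide to grasp. Origin: centre of its underside. The half at -x carries 12 amber vials with grey caps, fixed in it, up to 52 mm high; the half at +x has an open trough 54 (x) x 30 (y) mm, 28 deep. Its flat +x end, 65 mm from the origin, goes against the backstop.
- trough (a point): Centre of the mouth of the rack's wash trough, 31 mm to +x of the rack's origin, 40 mm above the bench; axes as the rack.
- station: Fixed dispenser: amber bottle of 72 mm diameter on an aluminium base (120 mm in y, x from -35 to +65 mm, 8 mm thick). Origin: on the bench under the bottle's axis, z up. The rack docks on its -x side, below the spout, moving along the station's +x, with both x axes parallel.
- dock (a point): Fixed point on the bench, 55 mm to -x of the station's origin, axes as the station. The backstop is a black upright bar 84 mm wide (y), 6 to 36 mm high, square to x. Where it is clamped differs each time and is not given: its face stands 0 to 25 mm to -x of this point and must be felt for. It is sprung: it yields to +x at about 2 N per mm, 12 mm at most.
- spout (a point): Lower end of the fixed steel spout, 97 mm to -x of the station's origin and 110 mm above the bench; the 9 mm tube rises from here to 200 mm high and runs back to the bottle's neck.
- pump_top (a point): Centre of the flat top of the round white pump cap (34 mm diameter), on the bottle's axis, 237 mm above the bench when up.
- pump (a joint): Travel of the pump cap in m: 0 up, 0.014 fully down; sprung, 2 N to start and about 11 N fully down.
- reagent: Bystander: small amber bottle with black cap, 60 mm diameter, 110 mm high; origin under its centre.
- beaker: Bystander: open glass beaker, 70 mm diameter, 80 mm high; origin under its centre.
- jar: Bystander: small white jar with grey lid, 52 mm diameter, 50 mm high; origin under its centre.

How it is judged:
By the outcome, as a careful person would: the job done as asked, in the order asked, and still so for the second after the job is handed in, with the robot touching nothing.
It also fails if it takes over 72 s, if anything falls off the work surface, if the arm or the gripper's body presses on something with over 40 N, if the wrist force passes 120 N, or if a joint passes its speed limit or range.

## Working session

There is one attempt and no reset: what is moved stays moved. The work goes in short steps, Python scripts to look and compute and a tool call to move; the robot and the scene stay as the last step left them, time stands still between calls to the robot, and variables do not carry over. Pictures are saved under pics/ and viewed, at most 10 in all, crops included, and the job is handed in when it is done.

Besides the shell and the picture viewer there is one more tool, called after "Emit:" as name([rows], argument=value, ...), one row to a line, values as JSON. move_arm: Moves the arm, as the interface text tells. Its arguments: {"type":"object","properties":{"plan":{"type":"array","items":{"type":"object","properties":{"rot":{"type":"array","items":{"type":"number"}},"dp":{"type":"array","items":{"type":"number"}},"grip":{"type":"number"}}}},"newtons":{"type":"number"}},"required":["plan"]}

```bash
ls; mkdir -p pics; python3 - <<'E'
from bench import bot,cams
import cv2,numpy as np
print(bot.observe())
ims=[]
for n in("scene","side"):
    c=cams.read_camera(n); np.savez(n+"0.npz",**c); print(n,c["camera_matrix"].tolist(),c["R"].tolist(),c["t"])
    cv2.imwrite(f"pics/{n}0.png",c["img"][:,:,::-1])
E
```

```text
pics
{'t': 0.0, 'joint_pos': array([-7.10065157e+01,  2.17375690e+01,  9.93953286e+01, -9.48230641e-04,
        5.89270460e+01, -1.90703524e+00]), 'qvel': array([ 0.08033965, -0.02408594, -0.1336439 , -0.00946415,  0.03299767,
        0.01200446]), 'joint_efforts': array([ 1.23351121e-03, -7.63724828e+01, -4.34372592e+01,  6.51015923e-02,
        4.23271058e-02, -1.09579776e-04]), 'tcp_pos': array([ 249.59854786, -653.57556125,  213.30221637]), 'eef_rot': array([-1.79940063e+02, -1.18358900e-03,  2.09010088e+01]), 'ft_force': array([-0.01061266,  0.31834789, -0.53976918]), 'torque': array([0.00478063, 0.02067264, 0.00517003]), 'grasp_force': 0.0, 'gripper_width': 91.12622526694348}
scene [[509.2203033634099, 0.0, 315.1196171307392], [0.0, 509.2203033634099, 248.79029554737772], [0.0, 0.0, 1.0]] [[-0.4391151147597047, 0.8983300197834913, -0.013457025873629591], [0.7193916570874389, 0.342596259897275, -0.6042379054787836], [-0.5381947228490446, -0.2750108693491786, -0.7966903175244753]] [ 286.72916712 -290.98496866 1514.77644619]
side [[563.8192944119202, 0.0, 312.5208325227093], [0.0, 563.8192944119202, 246.66198306849714], [0.0, 0.0, 1.0]] [[-0.7684175086899816, -0.6398955272358212, 0.008261147757570194], [-0.35040088665237223, 0.4099062115535274, -0.8421378250399791], [0.5354939317787957, -0.6500081629898392, -0.539199069986829]] [411.13700422 360.19621681 984.98021882]
```

View pics/scene0.png

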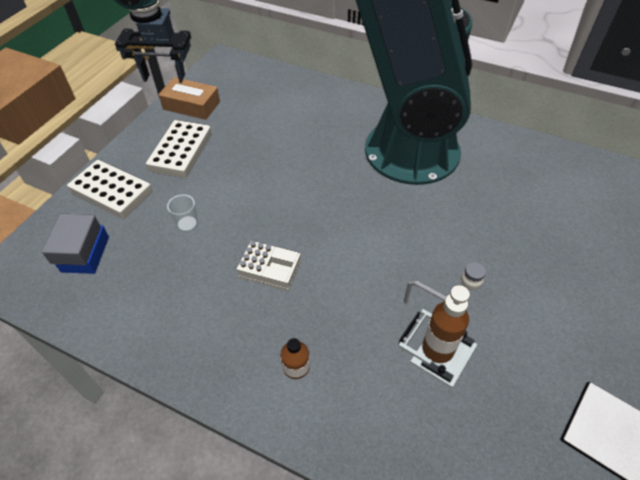

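View pics/side0.png

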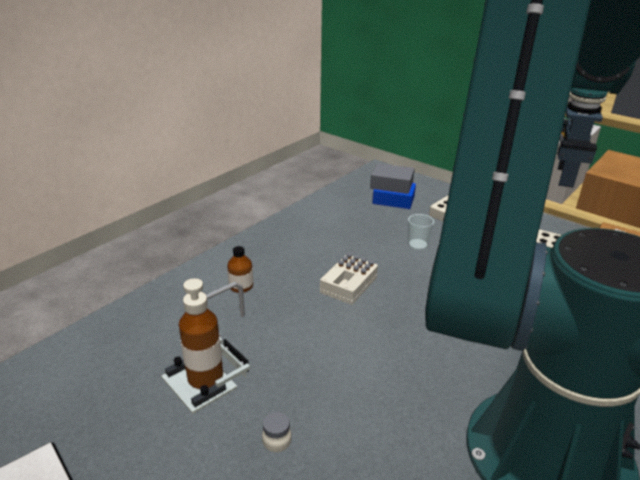

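Scene view: rack at about (268,263) with its trough end to the right, station at (445,345), spout tip (408,300), pump cap (460,294), jar (474,275), reagent (295,358) and beaker (183,213). Side view: rack (349,278), pump cap (193,287), spout tip (242,315), jar (277,430), reagent (240,270).

```bash
cat > h.py <<'E'
import numpy as np,cv2
def load(n): return dict(np.load(n))
def cloud(c):
    K=c["camera_matrix"];z=c["z_map"];v,u=np.indices(z.shape)
    P=np.stack([(u-K[0,2])/K[0,0]*z,(v-K[1,2])/K[1,1]*z,z],-1)
    W=(P-c["t"])@c["R"]; W[z<=0]=np.nan; return W
def ray(c,uv,h):
    K=c["camera_matrix"];d=c["R"].T@np.linalg.solve(K,[*uv,1]);o=-c["R"].T@c["t"]
    return o+d*(h-o[2])/d[2]
def tri(c1,p1,c2,p2):
    A=[];b=[]
    for c,p in((c1,p1),(c2,p2)):
        d=c["R"].T@np.linalg.solve(c["camera_matrix"],[*p,1]);d/=np.linalg.norm(d);o=-c["R"].T@c["t"];M=np.eye(3)-np.outer(d,d);A.append(M);b.append(M@o)
    X=np.linalg.lstsq(np.vstack(A),np.hstack(b),rcond=None)[0]; return X,np.linalg.norm(np.vstack(A)@X-np.hstack(b))
E
python3 - <<'E'
from h import *
rois={"scene":dict(rack=(225,230,310,295),base=(390,300,485,390),cap=(440,280,475,312),jar=(455,258,490,290),reag=(275,335,315,380),spout=(398,275,440,305)),
"side":dict(rack=(310,245,390,310),base=(155,330,255,412),cap=(180,275,206,300),jar=(258,408,296,455),reag=(222,242,258,296),spout=(205,280,248,320))}
for n in rois:
    c=load(n+"0.npz");W=cloud(c);im=c["img"].astype(int)
    for k,(a,b,e,f) in rois[n].items():
        w=W[b:f,a:e].reshape(-1,3);I=im[b:f,a:e].reshape(-1,3);ok=~np.isnan(w[:,2])
        sel={"rack":(abs(w[:,2]-40)<5)&(I.min(1)>140),"base":(abs(w[:,2]-8)<6)&(I.min(1)>150),"cap":abs(w[:,2]-237)<6,"jar":abs(w[:,2]-50)<4,"reag":abs(w[:,2]-110)<4,"spout":(w[:,2]>100)&(w[:,2]<205)}[k]&ok
        p=w[sel]
        if len(p)<5: print(n,k,len(p));continue
        r=cv2.minAreaRect(p[:,:2].astype(np.float32))
        print(n,k,len(p),"med z",np.median(p[:,2]).round(1),"rect",np.round(r[0],1),np.round(r[1],1),round(r[2],1),"mean",p.mean(0).round(1))
        if k=="spout":
            lo=p[p[:,2]<p[:,2].min()+40];print("  low",lo.mean(0).round(1),len(lo))
    print(n,"rack/base bright fracs done")
a=load("scene0.npz")["img"][190:390,220:500];b=load("side0.npz")["img"][230:420,150:400]
o=np.vstack([cv2.resize(a[:,:,::-1],(420,300),interpolation=2)]) 
o=np.hstack([cv2.resize(a[:,:,::-1],(400,500)),cv2.resize(b[:,:,::-1],(400,500))]);cv2.imwrite("pics/z.png",o)
c=load("scene0.npz");W=cloud(c);w=W[190:400,150:520].reshape(-1,3);w=w[abs(w[:,2])<12];print("bench z",np.median(w[:,2]))
E
```

```text
scene rack 1028 med z 40.6 rect [ 558.2 -170.2] [ 94.4 131.8] 8.9 mean [ 562.1 -160.2   40.5]
scene base 737 med z 8.6 rect [588.2 266.8] [133.  121.4] 80.2 mean [604.4 303.2   8.5]
scene cap 245 med z 237.7 rect [588.7 268.4] [33.6 32.8] 21.6 mean [589.7 268.3 237.4]
scene jar 251 med z 50.5 rect [379.9 285.3] [45.6 44.9] 50.2 mean [380.3 285.4  50.5]
scene reag 139 med z 110.4 rect [758.    5.4] [26.2 26.5] 45.5 mean [758.3   5.7 110.2]
scene spout 245 med z 196.5 rect [577.8 203.7] [70.7 17.7] 89.6 mean [576.9 193.4 181.4]
  low [574.3 176.2 135.7] 48
scene rack/base bright fracs done
side rack 682 med z 40.4 rect [ 560.3 -168. ] [ 92.5 136.3] 8.3 mean [ 553.2 -151.2   40.5]
side base 752 med z 8.3 rect [589.1 285.5] [101.1 121.5] 80.8 mean [587.4 310.3   8.3]
side cap 214 med z 237.0 rect [587.  271.3] [32.7 34.9] 67.2 mean [585.1 272.4 236.7]
side jar 478 med z 50.3 rect [378.7 286.7] [45.9 47. ] 6.1 mean [378.  288.4  50.2]
side reag 74 med z 110.2 rect [757.    7.3] [25.3 30.3] 34.3 mean [756.3   9.  110.1]
side spout 447 med z 178.5 rect [575.7 220.4] [ 24.8 101.3] 2.8 mean [572.5 214.4 175.8]
  low [569.9 176.8 132.9] 73
side rack/base bright fracs done
bench z 0.7794945064327417
```

View pics/z.png

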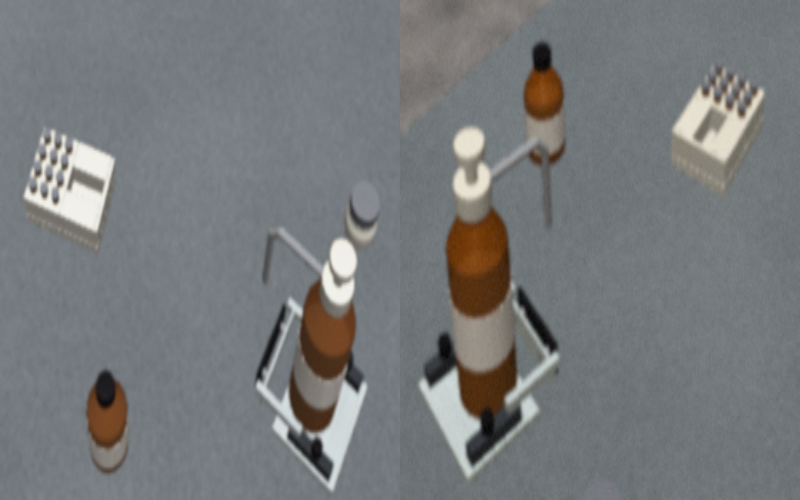

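```bash
cat >> h.py <<'E'
def rows(cur,yaw0,targets):
    """targets (x,y,z,yaw); tool down: R=Rz(yaw)Rx(180)"""
    a=np.radians(yaw0);R=np.array([[np.cos(a),np.sin(a),0],[np.sin(a),-np.cos(a),0],[0,0,-1]])
    for t in targets:
        d=R.T@(np.array(t[:3])-cur)/400
        print("dp",d.round(4).tolist(),"rotz",round(-(t[3]-yaw0)/45,4))
E
python3 - <<'E'
from h import *
a,b=load("scene0.npz"),load("side0.npz")
print("beaker",ray(a,(187,223),0),ray(b,(418,243),0), "rim",ray(a,(181,206),80),ray(b,(420,222),80))
print("spout tip",tri(a,(408,302),b,(242,317)),"cap",tri(a,(460,293),b,(193.5,286)))
rows(np.array([249.6,-653.6,213.3]),20.9,[(574.8,-274,150,59),(574.8,-274,150,98.6)])
E
```

```text
beaker [ 520.72257949 -444.65286187    0.        ] [ 529.96542285 -450.43999303    0.        ] rim [ 529.25849195 -436.377502     80.        ] [ 521.08048152 -428.9687973    80.        ]
spout tip (array([569.41338081, 177.98655514, 112.39868809]), np.float64(0.14286137505953772)) cap (array([586.26449297, 269.32910999, 232.74573276]), np.float64(1.5051525161286783))
dp [1.0981, -0.5965, 0.1583] rotz -0.8467
dp [1.0981, -0.5965, 0.1583] rotz -1.7267
```

Emit:
move_arm([
  {"dp": [0.18,-0.1,0],"rot": [0,0,-0.2],"grip": 0.1},
  {"dp": [0.36,-0.2,0],"rot": [0,0,-0.43],"grip": 0.1},
  {"dp": [0.5,-0.28,0],"rot": [0,0,-0.65],"grip": 0.1},
  {"dp": [0.6,-0.33,0],"rot": [0,0,-0.86],"grip": 0.1},
  {"dp": [0.6,-0.33,0],"rot": [0,0,-0.86],"grip": 0.1},
  {"dp": [0.6,-0.33,0],"rot": [0,0,-0.86],"grip": 0.1},
  {"dp": [0.6,-0.33,0],"rot": [0,0,-0.86],"grip": 0.1},
])

```text
t: 0.98
tcp_pos: [426.4, -445.5, 213.8]
eef_rot: [-180.0, 0.0, 59.6]
ft_force: [0.6, 0.8, -0.1]
gripper_width: 49.9
grasp_force: 0.0
```

```bash
python3 - <<'E'
from h import *
rows(np.array([426.4,-445.5,213.8]),59.6,[(574.8,-274,150,98.6)])
E
```

```text
dp [0.5575, 0.103, 0.1595] rotz -0.8667
```

Emit:
move_arm([
  {"dp": [0.15,0.03,0.04],"rot": [0,0,-0.22],"grip": 0.1},
  {"dp": [0.3,0.06,0.08],"rot": [0,0,-0.44],"grip": 0.1},
  {"dp": [0.44,0.08,0.12],"rot": [0,0,-0.66],"grip": 0.1},
  {"dp": [0.557,0.103,0.16],"rot": [0,0,-0.867],"grip": 0.1},
  {"dp": [0.557,0.103,0.16],"rot": [0,0,-0.867],"grip": 0.1},
  {"dp": [0.557,0.103,0.16],"rot": [0,0,-0.867],"grip": 0.1},
  {"dp": [0.557,0.103,0.16],"rot": [0,0,-0.867],"grip": 0.1},
])

```text
t: 1.85
tcp_pos: [574.5, -275.1, 150.4]
eef_rot: [180.0, 0.0, 98.5]
ft_force: [-0.7, 0.7, 1.0]
gripper_width: 50.2
grasp_force: 0.0
```

```bash
python3 - <<'E'
from bench import bot,cams
from h import *
s=bot.observe();print(s["tcp_pos"],s["eef_rot"])
c=cams.read_camera("wrist");np.savez("w1.npz",**c);cv2.imwrite("pics/w1.png",c["img"][:,:,::-1])
W=cloud(c);m=(abs(W[...,2]-40)<5)&(c["img"].min(-1)>130);p=W[m];print(len(p))
if len(p)>50: print(cv2.minAreaRect(p[:,:2].astype(np.float32)),np.median(p[:,2]))
E
```

```text
[ 574.54005453 -275.13196057  150.37166482] [1.79976667e+02 2.25915479e-02 9.84630812e+01]
15538
((569.4795532226562, -265.54583740234375), (93.91381072998047, 307.9725341796875), 5.880067825317383) 41.427496124495725
```

View pics/w1.png

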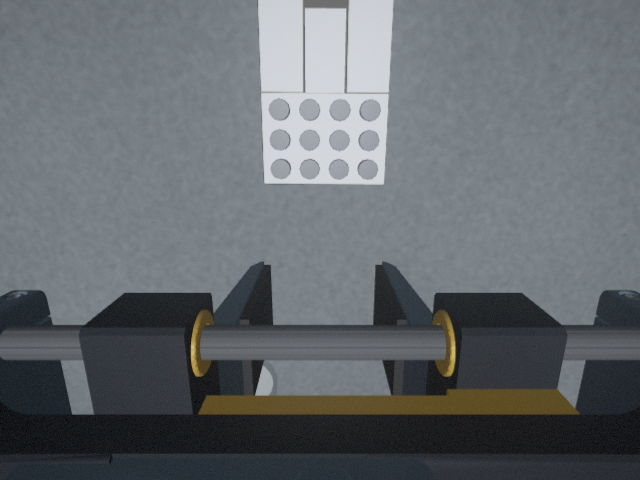

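Wrist view: the rack's rear top edge runs along row 184 from col 264 to 384, between the fingers and square to the tool. Next I measure that edge and plan the path.

```bash
cat > path.py <<'E'
from h import *
def path(o0,y0,st,ys,L1,d,off,step):
    """origin path straight L1, arc, straight L3 -> ends with rack face at station x=-55-d; returns tool TCP targets"""
    u=lambda a:np.array([np.cos(np.radians(a)),np.sin(np.radians(a))])
    end=np.array(st)-(120+d)*u(ys); D=end-np.array(o0)-L1*u(y0)
    th=np.radians(ys-y0)
    n=u(ys)-u(y0) 
    # arc radius R>0 turning by th: chord = R*[n rotated]
    s=np.sign(th); ch=s*np.array([n[1],-n[0]])
    R,L3=np.linalg.solve(np.stack([ch,u(ys)],1),D)
    La=R*abs(th);S=L1+La+L3;out=[]
    for k in np.arange(step,S+step,step):
        k=min(k,S)
        if k<L1:p=np.array(o0)+k*u(y0);a=y0
        elif k<L1+La:
            a=y0+np.degrees(s*(k-L1)/R);m=u(a)-u(y0);p=np.array(o0)+L1*u(y0)+R*s*np.array([m[1],-m[0]])
        else: a=ys;p=end-(S-k)*u(ys)
        out.append((*(p-off*u(a)),12,a))
    return R,L3,S,out
E
python3 - <<'E'
from path import *
c=load("w1.npz")
g=ray(c,(264,184),40),ray(c,(384,184),40);m=(g[0]+g[1])/2;e=g[1]-g[0];y=np.degrees(np.arctan2(e[1],e[0]))+90
u=np.array([np.cos(np.radians(y)),np.sin(np.radians(y))]);o=m[:2]+65*u
print(g,m,y,"len",np.linalg.norm(e),"origin",o)
for L1 in(0,20):
    R,L3,S,out=path(o,y,(587.9,270),80.5,L1,0,65+16,16);print(R,L3,S)
W=cloud(c);rz=W[100:185,262:388];print(np.nanmedian(rz[...,2]))
E
```

```text
(array([ 524.2372627 , -241.41117368,   40.        ]), array([ 613.24101898, -228.09909424,   40.        ])) [ 568.73914084 -234.75513396   40.        ] 98.50653531453315 len 89.99377807294786 origin [ 559.12419654 -170.47019913]
904.8291913669931 39.47304147255601 323.836722819279
778.6007542828814 59.473041472555956 324.1664917940704
42.00878348529021
```

Emit:
move_arm([
  {"dp": [0,0,0.12],"rot": [0,0,0],"grip": 0.1},
  {"dp": [0,0,0.23],"rot": [0,0,0],"grip": 0.1},
  {"dp": [0,0,0.31],"rot": [0,0,0],"grip": 0.1},
  {"dp": [0,0,0.346],"rot": [0,0,0],"grip": 0.1},
  {"dp": [0,0,0.346],"rot": [0,0,0],"grip": 0.1},
  {"dp": [0.02,0,0.346],"rot": [0,0,0],"grip": 0.1},
  {"dp": [0.04,0,0.346],"rot": [0,0,0],"grip": 0.1},
  {"dp": [0.05,0,0.346],"rot": [0,0,0],"grip": 0.1},
  {"dp": [0.055,0,0.346],"rot": [0,0,0],"grip": 0.1},
  {"dp": [0.06,0,0.346],"rot": [0,0,0],"grip": 0.1},
  {"dp": [0.065,0,0.346],"rot": [0,0,0],"grip": 0.1},
])

```text
t: 3.28
tcp_pos: [572.1, -248.8, 12.2]
eef_rot: [179.9, 0.1, 98.6]
ft_force: [1.2, -5.5, 3.1]
gripper_width: 50.3
grasp_force: 3.3
```

```bash
python3 - <<'E'
from path import *
t=np.array([572.1,-248.8]);y=98.5
o=t+81*np.array([np.cos(np.radians(y)),np.sin(np.radians(y))])
R,L3,S,out=path(o,y,(587.9,270),80.5,12,30,81,12);print(R,L3,S,len(out))
rows(np.array([*t,12]),98.5,out[:13]);print(out[12])
E
```

```text
843.9285848234613 15.056191485416221 292.1841757089979 25
dp [0.03, 0.0, 0.0] rotz -0.0
dp [0.06, -0.0027, 0.0] rotz 0.0181
dp [0.0901, -0.0049, 0.0] rotz 0.0362
dp [0.1202, -0.0067, 0.0] rotz 0.0543
dp [0.1503, -0.0081, 0.0] rotz 0.0724
dp [0.1804, -0.0091, 0.0] rotz 0.0905
dp [0.2105, -0.0096, 0.0] rotz 0.1086
dp [0.2407, -0.0097, 0.0] rotz 0.1267
dp [0.2708, -0.0093, 0.0] rotz 0.1448
dp [0.3009, -0.0086, 0.0] rotz 0.1629
dp [0.331, -0.0074, 0.0] rotz 0.181
dp [0.3611, -0.0058, 0.0] rotz 0.1991
dp [0.3912, -0.0037, 0.0] rotz 0.2173
(np.float64(547.4889723064997), np.float64(-94.26171958116029), 12, np.float64(88.7235895332189))
```

Emit:
move_arm([
  {"dp": [0.02,0,0],"rot": [0,0,0],"grip": 0.1},
  {"dp": [0.04,-0.001,0],"rot": [0,0,0.005],"grip": 0.1},
  {"dp": [0.06,-0.0027,0],"rot": [0,0,0.018],"grip": 0.1},
  {"dp": [0.09,-0.005,0],"rot": [0,0,0.036],"grip": 0.1},
  {"dp": [0.12,-0.0067,0],"rot": [0,0,0.054],"grip": 0.1},
  {"dp": [0.15,-0.008,0],"rot": [0,0,0.072],"grip": 0.1},
  {"dp": [0.18,-0.009,0],"rot": [0,0,0.09],"grip": 0.1},
  {"dp": [0.21,-0.0096,0],"rot": [0,0,0.108],"grip": 0.1},
  {"dp": [0.24,-0.0097,0],"rot": [0,0,0.126],"grip": 0.1},
  {"dp": [0.27,-0.0093,0],"rot": [0,0,0.144],"grip": 0.1},
  {"dp": [0.3,-0.0086,0],"rot": [0,0,0.163],"grip": 0.1},
  {"dp": [0.33,-0.0074,0],"rot": [0,0,0.181],"grip": 0.1},
  {"dp": [0.36,-0.0058,0],"rot": [0,0,0.199],"grip": 0.1},
  {"dp": [0.38,-0.0045,0],"rot": [0,0,0.21],"grip": 0.1},
  {"dp": [0.39,-0.0037,0],"rot": [0,0,0.217],"grip": 0.1},
])

```text
t: 5.15
tcp_pos: [547.1, -94.2, 12.1]
eef_rot: [179.9, 0.0, 88.9]
ft_force: [-0.5, -7.6, 5.5]
gripper_width: 49.9
grasp_force: 4.0
```

```bash
cat > seerack.py <<'E'
from bench import bot,cams
from h import *
def see(tag):
    s=bot.observe();t=s["tcp_pos"];y=s["eef_rot"][2];print("tcp",t.round(1),s["eef_rot"].round(2),"f",s["ft_force"].round(1))
    a=np.radians(y);T=np.array([[np.cos(a),np.sin(a)],[-np.sin(a),np.cos(a)]])
    for n in("scene","side","wrist"):
        c=cams.read_camera(n);np.savez(f"{n}{tag}.npz",**c);W=cloud(c)
        L=(W[...,:2]-t[:2])@T.T  # forward,left in tool frame
        m=(abs(W[...,2]-40)<5)&(c["img"].min(-1)>110)&(L[...,0]>5)&(L[...,0]<160)&(abs(L[...,1])<75)
        q=L[m]
        if len(q)<100: print(n,len(q));continue
        r=cv2.minAreaRect(q.astype(np.float32));print(n,len(q),"fwd,left",np.round(r[0],1),np.round(r[1],1),round(r[2],1))
    return s
E
python3 - <<'E'
from seerack import *
see("1")
E
```

```text
tcp [547.1 -94.2  12.1] [1.7993e+02 5.0000e-02 8.8880e+01] f [-0.5 -7.6  5.5]
scene 1188 fwd,left [82.4  2. ] [132.5  93.7] 0.4
side 1005 fwd,left [83.5  1. ] [ 93.9 139.2] 89.8
wrist 42447 fwd,left [69.5  1.2] [ 90.8 103.1] 90.0
```

```bash
python3 - <<'E'
from path import *
t=np.array([547.3,-94.2]);y=88.75
u=lambda a:np.array([np.cos(np.radians(a)),np.sin(np.radians(a))])
o=t+81*u(y)+1.2*u(y+90)
R,L3,S,out=path(o,y,(587.9,270),80.5,0,30,81,12);print(R,L3,S,len(out))
out=[(*(np.array(p[:2])-1.2*u(p[3]+90)),12,p[3]) for p in out]
rows(np.array([*t,12]),y,out);print(out[-1])
E
```

```text
701.2203915758739 35.29662511089576 136.26511318565974 12
dp [0.03, -0.0032, 0.0] rotz 0.0218
dp [0.06, -0.0059, 0.0] rotz 0.0436
dp [0.0901, -0.0081, 0.0] rotz 0.0654
dp [0.1202, -0.0098, 0.0] rotz 0.0872
dp [0.1503, -0.0109, 0.0] rotz 0.1089
dp [0.1804, -0.0115, 0.0] rotz 0.1307
dp [0.2106, -0.0117, 0.0] rotz 0.1525
dp [0.2407, -0.0113, 0.0] rotz 0.1743
dp [0.2706, -0.0084, 0.0] rotz 0.1833
dp [0.3003, -0.0041, 0.0] rotz 0.1833
dp [0.33, 0.0002, 0.0] rotz 0.1833
dp [0.3405, 0.0017, 0.0] rotz 0.1833
(np.float64(550.9575457680281), np.float64(41.96996891786672), 12, 80.5)
```

Emit:
move_arm([
  {"dp": [0.02,-0.002,0],"rot": [0,0,0.014],"grip": 0.1},
  {"dp": [0.04,-0.004,0],"rot": [0,0,0.029],"grip": 0.1},
  {"dp": [0.06,-0.006,0],"rot": [0,0,0.044],"grip": 0.1},
  {"dp": [0.09,-0.008,0],"rot": [0,0,0.065],"grip": 0.1},
  {"dp": [0.12,-0.0098,0],"rot": [0,0,0.087],"grip": 0.1},
  {"dp": [0.15,-0.011,0],"rot": [0,0,0.109],"grip": 0.1},
  {"dp": [0.18,-0.0115,0],"rot": [0,0,0.13],"grip": 0.1},
  {"dp": [0.21,-0.0117,0],"rot": [0,0,0.152],"grip": 0.1},
  {"dp": [0.24,-0.0113,0],"rot": [0,0,0.174],"grip": 0.1},
  {"dp": [0.27,-0.0084,0],"rot": [0,0,0.183],"grip": 0.1},
  {"dp": [0.3,-0.0041,0],"rot": [0,0,0.183],"grip": 0.1},
  {"dp": [0.31,-0.0025,0],"rot": [0,0,0.183],"grip": 0.1},
  {"dp": [0.315,-0.002,0],"rot": [0,0,0.183],"grip": 0.1},
])

```text
t: 6.92
tcp_pos: [548.1, 31.8, 11.6]
eef_rot: [-180.0, 0.0, 80.6]
ft_force: [-1.1, -7.6, 5.3]
gripper_width: 50.0
grasp_force: 4.0
```

```bash
python3 - <<'E'
from seerack import *
see("2")
a=load("scene2.npz")["img"][190:390,320:500,::-1];w=load("wrist2.npz")["img"][:,:,::-1]
cv2.imwrite("pics/d2.png",np.hstack([cv2.resize(a,(390,433),interpolation=2),cv2.resize(w,(410,433))]))
E
```

```text
tcp [548.1  31.8  11.6] [-1.7999e+02  3.0000e-02  8.0640e+01] f [-1.1 -7.6  5.3]
scene 1301 fwd,left [81.7  1.1] [132.8  92.4] 0.1
side 1203 fwd,left [84.4 -0. ] [ 97.7 133.8] 90.0
wrist 42474 fwd,left [69.3  0.6] [ 90.7 102.7] 90.0
```

View pics/d2.png

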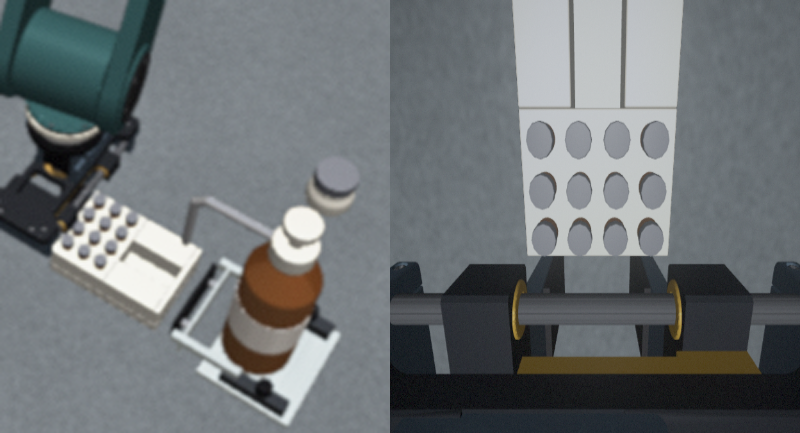

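Left crop (scene): the rack is square, with a small gap between its front end, around (180,300), and the black backstop bar around (200,295). Right crop (wrist): the fingers sit flush on the rear edge. Next I measure the bar's angle.

```bash
python3 - <<'E'
from h import *
st=np.array([587.9,270]);a=np.radians(80.5);T=np.array([[np.cos(a),np.sin(a)],[-np.sin(a),np.cos(a)]])
for n in("scene0","scene2","side0","side2"):
    c=load(n+".npz");W=cloud(c);L=(W[...,:2]-st)@T.T;z=W[...,2]
    m=(c["img"].max(-1)<90)&(z>20)&(z<42)&(L[...,0]>-95)&(L[...,0]<-38)&(abs(L[...,1])<60)
    q=L[m];print(n,len(q))
    top=q[abs(z[m]-36)<4]
    if len(top)>15: print("  top",len(top),cv2.minAreaRect(top.astype(np.float32)),"fit",np.polyfit(top[:,1],top[:,0],1))
    # base plate edges (bright, z~8): direct rect
    b=(c["img"].min(-1)>150)&(z>4)&(z<13)&(L[...,0]>-45)&(L[...,0]<75)&(abs(L[...,1])<70)
    print("  base",cv2.minAreaRect(L[b].astype(np.float32)))
E
```

```text
scene0 127
  top 100 ((-75.34337615966797, -0.5771141052246094), (82.92511749267578, 6.662318229675293), 89.6987533569336) fit [ 6.21096285e-03 -7.51627500e+01]
  base ((12.859321594238281, -0.9896774291992188), (121.31998443603516, 100.97089385986328), 89.8283462524414)
scene2 126
  top 98 ((-75.4642562866211, -0.9441719055175781), (80.27119445800781, 6.664312839508057), 89.7623291015625) fit [ 3.30678885e-03 -7.52456218e+01]
  base ((13.459400177001953, -1.2427291870117188), (121.23941802978516, 100.00110626220703), 89.99405670166016)
side0 190
  top 107 ((-73.70052337646484, 0.40343475341796875), (83.55733489990234, 8.411580085754395), 89.72403717041016) fit [ 1.06347246e-02 -7.27739784e+01]
  base ((15.43710708618164, 1.3984222412109375), (101.1495590209961, 121.51197814941406), 0.2700183093547821)
side2 167
  top 103 ((-73.2112808227539, 0.5221443176269531), (83.2109146118164, 7.619169235229492), 89.85144805908203) fit [ 3.66817724e-03 -7.23388289e+01]
  base ((14.436763763427734, 1.0550155639648438), (122.36551666259766, 103.42332458496094), 89.3395767211914)
```

Emit:
move_arm([
  {"dp": [0.01,0,0],"rot": [0,0,0.003],"grip": 0.1},
  {"dp": [0.018,0,0],"rot": [0,0,0.007],"grip": 0.1},
  {"dp": [0.024,0,0],"rot": [0,0,0.007],"grip": 0.1},
  {"dp": [0.028,0,0],"rot": [0,0,0.007],"grip": 0.1},
  {"dp": [0.031,0,0],"rot": [0,0,0.007],"grip": 0.1},
])

```text
t: 7.7
tcp_pos: [549.9, 43.9, 11.5]
eef_rot: [-180.0, 0.0, 80.3]
ft_force: [-2.2, -8.4, 3.9]
gripper_width: 50.1
grasp_force: 3.6
```

Emit:
move_arm([
  {"dp": [0.0025,0,0],"rot": [0,0,0],"grip": 0.1},
  {"dp": [0.005,0,0],"rot": [0,0,0],"grip": 0.1},
])

```text
t: 7.95
tcp_pos: [550.2, 45.8, 11.5]
eef_rot: [-180.0, 0.0, 80.3]
ft_force: [-1.5, -7.4, 3.8]
gripper_width: 50.3
grasp_force: 3.6
```

Emit:
move_arm([
  {"dp": [0.0025,0,0],"rot": [0,0,0],"grip": 0.1},
  {"dp": [0.005,0,0],"rot": [0,0,0],"grip": 0.1},
])

```text
t: 8.2
tcp_pos: [550.6, 47.7, 11.5]
eef_rot: [-180.0, 0.0, 80.3]
ft_force: [-1.6, -8.7, 4.2]
gripper_width: 50.3
grasp_force: 4.4
```

Emit:
move_arm([
  {"dp": [0.0025,0,0],"rot": [0,0,0],"grip": 0.1},
])

```text
t: 8.32
tcp_pos: [550.7, 48.6, 11.5]
eef_rot: [-180.0, 0.0, 80.3]
ft_force: [-1.3, -10.1, 4.2]
gripper_width: 50.3
grasp_force: 5.3
```

Emit:
move_arm([
  {"dp": [0.0025,0,0],"rot": [0,0,0],"grip": 0.1},
])

```text
t: 8.45
tcp_pos: [550.9, 49.5, 11.5]
eef_rot: [-180.0, 0.0, 80.3]
ft_force: [-2.0, -12.2, 5.3]
gripper_width: 50.3
grasp_force: 6.2
```

Emit:
move_arm([
  {"dp": [0.0025,0,0],"rot": [0,0,0],"grip": 0.1},
])

```text
t: 8.57
tcp_pos: [551.0, 50.4, 11.5]
eef_rot: [-180.0, 0.1, 80.3]
ft_force: [-2.7, -13.6, 6.6]
gripper_width: 50.2
grasp_force: 7.1
```

Contact shows near y = 47.6 mm: the force rises about 2 N per mm, and the bar is now pressed in by about 3 mm. I back off slowly.

Emit:
move_arm([
  {"dp": [0,0,0],"rot": [0,0,0],"grip": 0.1},
  {"dp": [0,0,0],"rot": [0,0,0],"grip": 0.1},
  {"dp": [-0.002,0,0],"rot": [0,0,0],"grip": 0.1},
  {"dp": [-0.004,0,0],"rot": [0,0,0],"grip": 0.1},
  {"dp": [-0.006,0,0],"rot": [0,0,0],"grip": 0.1},
  {"dp": [-0.01,0,0],"rot": [0,0,0],"grip": 0.1},
  {"dp": [-0.03,0,0],"rot": [0,0,0],"grip": 0.1},
  {"dp": [-0.07,0,0],"rot": [0,0,0],"grip": 0.1},
  {"dp": [-0.1,0,0],"rot": [0,0,0],"grip": 0.1},
  {"dp": [-0.1,0,0],"rot": [0,0,0],"grip": 0.1},
])

```text
t: 9.82
tcp_pos: [544.4, 10.6, 11.5]
eef_rot: [-180.0, 0.0, 80.2]
ft_force: [-0.0, 0.2, 0.1]
gripper_width: 50.4
grasp_force: 0.0
```

```bash
python3 - <<'E'
from seerack import *
see("3")
st=np.array([587.9,270]);a=np.radians(80.5);T=np.array([[np.cos(a),np.sin(a)],[-np.sin(a),np.cos(a)]])
for n in("scene3","side3","scene2","side2"):
    c=load(n+".npz");W=cloud(c);L=(W[...,:2]-st)@T.T;z=W[...,2]
    m=(c["img"].min(-1)>110)&(abs(z-40)<5)&(L[...,0]>-215)&(L[...,0]<-62)&(abs(L[...,1])<60)
    print(n,cv2.minAreaRect(L[m].astype(np.float32)))
    m=(c["img"].max(-1)<90)&(abs(z-36)<4)&(L[...,0]>-90)&(L[...,0]<-38)&(abs(L[...,1])<60);print("  bar",cv2.minAreaRect(L[m].astype(np.float32)))
a=load("scene3.npz")["img"][200:380,330:500,::-1];w=load("side3.npz")["img"][250:420,130:330,::-1]
cv2.imwrite("pics/d3.png",np.hstack([cv2.resize(a,(390,413),interpolation=2),cv2.resize(w,(410,413),interpolation=2)]))
E
```

```text
tcp [544.4  10.6  11.5] [-179.99    0.     80.21] f [-0.   0.2  0.1]
scene 987 fwd,left [107.9   1.2] [ 92.5 104.1] 90.0
side 837 fwd,left [108.1   2. ] [103.4  94.2] 0.1
wrist 28205 fwd,left [89.1  1. ] [65.  90.8] 0.1
scene3 ((-134.7331085205078, -0.7508430480957031), (107.7145004272461, 145.00306701660156), 89.89607238769531)
  bar ((-72.82429504394531, -1.1328201293945312), (78.91155242919922, 5.160953044891357), 89.64015197753906)
side3 ((-134.58253479003906, 4.414802551269531), (100.12541961669922, 144.05978393554688), 89.8321304321289)
  bar ((-70.5864486694336, 0.5026054382324219), (81.16909790039062, 7.486189842224121), 89.49359130859375)
scene2 ((-135.9853973388672, 2.719921112060547), (104.95040130615234, 152.83248901367188), 86.66445922851562)
  bar ((-75.4642562866211, -0.9441719055175781), (80.27119445800781, 6.664312839508057), 89.7623291015625)
side2 ((-136.03884887695312, 1.0131988525390625), (152.840576171875, 99.9150390625), 2.9005348682403564)
  bar ((-73.2112808227539, 0.5221443176269531), (83.2109146118164, 7.619169235229492), 89.85144805908203)
```

View pics/d3.png

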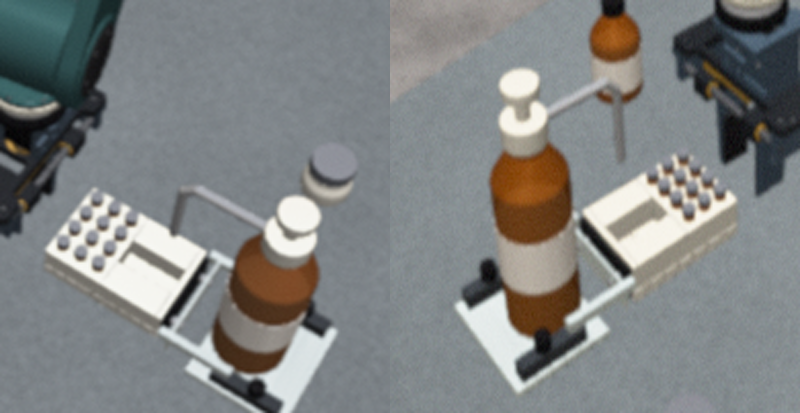

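The rack is flush and square against the bar, at crop-left (185,300) and crop-right (605,250). The bar is still about 2.6 mm compressed and the spout is over the trough. Next, the pump.

Emit:
move_arm([
  {"dp": [0,0,-0.12],"rot": [0,0,0],"grip": 0.1},
  {"dp": [0,0,-0.26],"rot": [0,0,0],"grip": -1},
  {"dp": [0,0,-0.4],"rot": [0,0,0],"grip": -1},
  {"dp": [0,0,-0.54],"rot": [0,0,0],"grip": -1},
  {"dp": [0,0,-0.68],"rot": [0,0,0],"grip": -1},
  {"dp": [0,0,-0.76],"rot": [0,0,0],"grip": -1},
  {"dp": [0.06,0,-0.76],"rot": [0,0,0],"grip": -1},
  {"dp": [0.18,-0.001,-0.76],"rot": [0,0,0],"grip": -1},
  {"dp": [0.3,-0.002,-0.76],"rot": [0,0,0],"grip": -1},
  {"dp": [0.42,-0.003,-0.76],"rot": [0,0,0],"grip": -1},
  {"dp": [0.54,-0.003,-0.76],"rot": [0,0,0],"grip": -1},
  {"dp": [0.62,-0.003,-0.76],"rot": [0,0,0],"grip": -1},
  {"dp": [0.657,-0.003,-0.76],"rot": [0,0,0],"grip": -1},
  {"dp": [0.657,-0.003,-0.76],"rot": [0,0,0],"grip": -1},
  {"dp": [0.657,-0.003,-0.76],"rot": [0,0,0],"grip": -1},
])

```text
t: 11.85
tcp_pos: [587.5, 270.1, 315.5]
eef_rot: [-180.0, 0.0, 80.3]
ft_force: [0.3, 0.0, -0.6]
gripper_width: 0.3
grasp_force: 0.0
```

Emit:
move_arm([
  {"dp": [0,0,0.06],"rot": [0,0,0],"grip": -1},
  {"dp": [0,0,0.12],"rot": [0,0,0],"grip": -1},
  {"dp": [0,0,0.16],"rot": [0,0,0],"grip": -1},
  {"dp": [0,0,0.18],"rot": [0,0,0],"grip": -1},
  {"dp": [0,0,0.19],"rot": [0,0,0],"grip": -1},
  {"dp": [0,0,0.196],"rot": [0,0,0],"grip": -1},
  {"dp": [0,0,0.202],"rot": [0,0,0],"grip": -1},
  {"dp": [0,0,0.208],"rot": [0,0,0],"grip": -1},
  {"dp": [0,0,0.214],"rot": [0,0,0],"grip": -1},
  {"dp": [0,0,0.22],"rot": [0,0,0],"grip": -1},
  {"dp": [0,0,0.224],"rot": [0,0,0],"grip": -1},
])

```text
t: 13.22
tcp_pos: [588.0, 271.1, 226.5]
eef_rot: [180.0, -0.0, 80.3]
ft_force: [-2.0, -0.7, 9.1]
gripper_width: 0.4
grasp_force: 4.4
```

Emit:
move_arm([
  {"dp": [0,0,0.0025],"rot": [0,0,0],"grip": -1},
  {"dp": [0,0,0.0025],"rot": [0,0,0],"grip": -1},
])

```text
t: 13.48
tcp_pos: [588.0, 271.1, 225.7]
eef_rot: [180.0, -0.0, 80.3]
ft_force: [-2.8, -1.2, 8.8]
gripper_width: 0.7
grasp_force: 4.6
```

Emit:
move_arm([
  {"dp": [0,0,0.0025],"rot": [0,0,0],"grip": -1},
  {"dp": [0,0,0.0025],"rot": [0,0,0],"grip": -1},
])

```text
t: 13.72
tcp_pos: [588.0, 271.1, 224.7]
eef_rot: [180.0, -0.0, 80.3]
ft_force: [-3.4, -1.3, 9.8]
gripper_width: 0.2
grasp_force: 4.9
```

Emit:
move_arm([
  {"dp": [0,0,0.0025],"rot": [0,0,0],"grip": -1},
  {"dp": [0,0,0.0025],"rot": [0,0,0],"grip": -1},
])

```text
t: 13.98
tcp_pos: [588.0, 271.1, 223.8]
eef_rot: [180.0, -0.0, 80.3]
ft_force: [-2.8, -2.4, 10.9]
gripper_width: 0.4
grasp_force: 5.3
```

Emit:
move_arm([
  {"dp": [0,0,0.0025],"rot": [0,0,0],"grip": -1},
  {"dp": [0,0,0.0025],"rot": [0,0,0],"grip": -1},
])

```text
t: 14.22
tcp_pos: [588.0, 271.1, 223.2]
eef_rot: [180.0, -0.0, 80.3]
ft_force: [-5.4, -2.7, 14.7]
gripper_width: 0.5
grasp_force: 7.4
```

Emit:
move_arm([
  {"dp": [0,0,0.0025],"rot": [0,0,0],"grip": -1},
  {"dp": [0,0,0.0025],"rot": [0,0,0],"grip": -1},
])

```text
t: 14.48
tcp_pos: [588.1, 271.1, 223.0]
eef_rot: [180.0, -0.0, 80.3]
ft_force: [-8.2, -3.6, 24.0]
gripper_width: 0.4
grasp_force: 12.2
```

The force jumped to 24 N, so the cap is bottomed. I rise slowly and then clear the area.

Emit:
move_arm([
  {"dp": [0,0,-0.006],"rot": [0,0,0],"grip": -1},
  {"dp": [0,0,-0.014],"rot": [0,0,0],"grip": -1},
  {"dp": [0,0,-0.022],"rot": [0,0,0],"grip": -1},
  {"dp": [0,0,-0.03],"rot": [0,0,0],"grip": -1},
  {"dp": [0,0,-0.04],"rot": [0,0,0],"grip": -1},
  {"dp": [0,0,-0.06],"rot": [0,0,0],"grip": -1},
  {"dp": [0,0,-0.12],"rot": [0,0,0],"grip": -1},
  {"dp": [0,0,-0.2],"rot": [0,0,0],"grip": -1},
  {"dp": [-0.1,0,-0.25],"rot": [0,0,0],"grip": -1},
  {"dp": [-0.25,0,-0.25],"rot": [0,0,0],"grip": -1},
  {"dp": [-0.4,0,-0.25],"rot": [0,0,0],"grip": -1},
  {"dp": [-0.55,0,-0.25],"rot": [0,0,0],"grip": -1},
  {"dp": [-0.65,0,-0.25],"rot": [0,0,0],"grip": -1},
  {"dp": [-0.65,0,-0.25],"rot": [0,0,0],"grip": -1},
  {"dp": [-0.65,0,-0.25],"rot": [0,0,0],"grip": -1},
])

```text
t: 16.35
tcp_pos: [543.9, 15.1, 321.1]
eef_rot: [180.0, -0.0, 80.3]
ft_force: [0.6, -0.3, 0.7]
gripper_width: 0.5
grasp_force: 0.0
```

```bash
python3 - <<'E'
from seerack import *
st=np.array([587.9,270]);a=np.radians(80.5);T=np.array([[np.cos(a),np.sin(a)],[-np.sin(a),np.cos(a)]])
print(bot.observe()["ft_force"])
for n in("scene","side"):
    c=cams.read_camera(n);np.savez(n+"4.npz",**c)
    for k in("3","4"):
        c=load(n+k+".npz");W=cloud(c);L=(W[...,:2]-st)@T.T;z=W[...,2]
        m=(abs(z-237)<16)&(np.hypot(L[...,0],L[...,1])<14);b=(c["img"].max(-1)<90)&(abs(z-36)<4)&(L[...,0]>-90)&(L[...,0]<-38)&(abs(L[...,1])<60)
        r=(c["img"].min(-1)>110)&(abs(z-40)<5)&(L[...,0]>-215)&(L[...,0]<-73)&(abs(L[...,1])<60)
        print(n,k,"cap",np.nanmedian(z[m]),"bar",L[b].mean(0),"rack",cv2.minAreaRect(L[r].astype(np.float32)))
a=load("scene4.npz")["img"][170:400,150:500,::-1]
cv2.imwrite("pics/d4.png",cv2.resize(a,(790,519),interpolation=2))
E
```

```text
[ 0.58251224 -0.30663953  0.71907632]
scene 3 cap 237.7095634298515 bar [-72.69805496  -3.39796583] rack ((-141.46881103515625, 1.1279182434082031), (93.27880859375, 131.35165405273438), 89.72428894042969)
scene 4 cap 237.68438066323472 bar [-72.52662977  -1.89592075] rack ((-141.20870971679688, 1.03106689453125), (130.9007110595703, 93.1323471069336), 0.48558664321899414)
side 3 cap 237.5739458391027 bar [-70.18167366   2.16664608] rack ((-139.82672119140625, 1.5898475646972656), (94.4448013305664, 133.58802795410156), 89.8321304321289)
side 4 cap 237.43114952058846 bar [-70.28304854   2.25091509] rack ((-139.09280395507812, 0.5333633422851562), (131.8419647216797, 94.89485931396484), 0.08641766756772995)
```

View pics/d4.png

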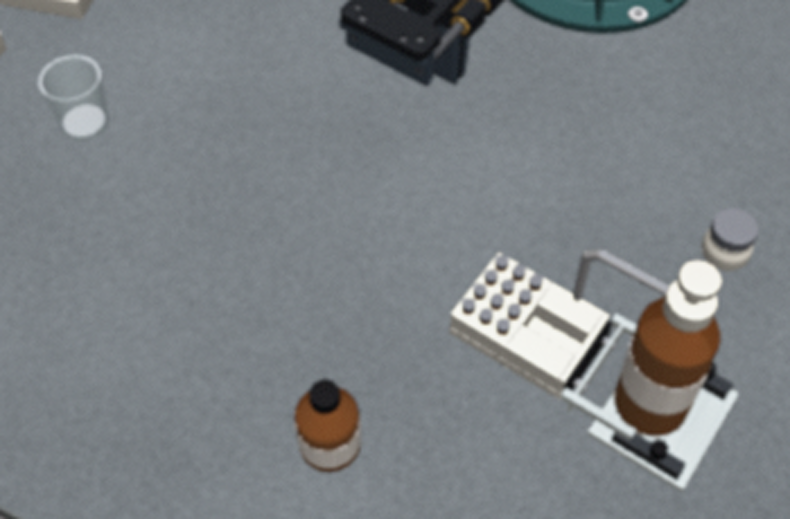

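The crop shows the rack flush against the bar at (590,350), the cap back up at (700,280), the bystanders untouched and the arm clear.

```bash
python3 -c "
from bench import bot
print(bot.job_done())"
```

```text
the job is handed in; nothing more can be done
None
```

The rack is docked square against the backstop, which it holds about 2.6 mm compressed, with the spout over the trough; the pump cap was pressed to its stop and came back up, the other glassware was left alone, and the job is handed in at about 16.5 s (no verdict was returned).

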